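# Uncap the reagent bottle and slide it into the dosing bay

## Task

Get the amber reagent bottle ready for the dosing unit: first lift off its loose red cap and set it gently, not dropped, open side down, into the well of the cap rack with the red pad. Then slide the open bottle along the bench into the blue bay of the dosing unit until it is fully home against the backstop, and leave it there. The bottle is full: move it smoothly and never lift or tip it; keep the fingers off its bare neck, and do not disturb the vials, the spray can, the other caps or anything else on the bench.

Things in the scene. Friction and masses are not known exactly. Their poses are not given: they have to be found in the camera images.
- bottle: squat amber glass bottle with a white label, loose on the bench, about 0.4 kg. Round body 76 mm across with upright sides up to 48 mm high, then a shoulder sloping in to 40 mm across at 57 mm high. Origin: centre of its underside, z up.
- neck: the bottle's bare glass neck, part of the bottle: 34 mm across, from 57 to 80 mm above the bench. Origin: centre of the neck's foot. Fingers must not touch it.
- red_cap: red ribbed cap, loose (not screwed) on the bottle's neck: 48 mm across outside, 28 mm tall, hollow with the open side down (inside 40 mm across, 20 mm deep), about 30 g. Origin: centre of its lower rim, z up. On the bottle its rim is 60 mm and its top 88 mm above the bench.
- cap_rack: white cap rack fixed to the bench, 80 x 206 mm, 16 mm tall, with three round wells 56 mm across and 10 mm deep (floor 6 mm above the bench), in a row along its y axis at -64, 0 and +64 mm. Two wells hold the blue and the grey cap; the third has the red pad. Origin: centre of its underside. It stands left or right.
- red_pad: red round pad 50 mm across, 2 mm thick, lying in the free well of the cap rack: the red cap's place. Origin: centre of its underside, 6 mm above the bench (pad top 8 mm).
- blue_cap: blue cap 46 mm across, 28 mm tall, open side down in a well of the rack (top 34 mm above the bench). Origin: centre of its lower rim. Leave alone.
- white_cap: light grey cap 46 mm across, 28 mm tall, open side down in a well of the rack (top 34 mm above the bench). Origin: centre of its lower rim. Leave alone.
- bay: white dosing unit fixed to the bench, blue bay at its front, open to its -x. Origin: on the bench where the bottle's centre stands when home. Backstop face at x = 38 mm, 30 mm tall. Guides 20 mm tall, 8 mm thick, inner faces y = +-43 mm from x = -32 to 42 mm, flaring in front to y = +-66 mm at x = -66 mm. White housing x = 48 to 238 mm, y = +-105 mm, 60 mm tall, rear (x over 138 mm) up to 170 mm
- bay_mouth (a point): centre of the bay's flared mouth, on the bench, at x = -66 mm in the bay's frame
- vial_left: glass vial with yellow contents and white cap, 24 mm across, 66 mm tall, loose, upright, left of the bottle. Origin: centre of its underside. Leave alone.
- vial_right: glass vial with orange contents and green cap, 24 mm across, 66 mm tall, loose, upright, right of the bottle. Origin: centre of its underside. Leave alone.
- spray_can: white and blue spray can, 52 mm across, 150 mm tall, loose, upright, beyond the bottle. Origin: centre of its underside. Leave alone.
- weigh_dish: small white bowl 70 mm across, 18 mm tall, loose, at the left. Origin: centre of its underside. Leave alone.
- spoon: steel lab spoon 160 mm long, lying along its x at the right. Origin: centre of its underside. Leave alone.
There are look-alikes about, which are no part of the job. Of the things like the bottle, leave any that is yellow; of the rest the larger one is meant.

How it is judged:
By the outcome, as a careful person would: the job done as asked, in the order asked, and still so for the second after the job is handed in, with the robot touching nothing.
It also fails if it takes over 72 s, if anything falls off the work surface, if the arm or the gripper's body presses on something with over 40 N, if the wrist force passes 120 N, or if a joint passes its speed limit or range.

## Robot

A 7-joint arm with a two-finger parallel gripper is mounted at the origin on the work surface. World frame = base frame: x ahead of the robot, y to its left, z up, the work surface at z = 0. Lengths are in m, angles in rad, forces in N, time in s.
With the tool pointing down it reaches from about 0.4 to 0.9 m from the base axis. Payload 5.5 kg.
Tool frame: the origin (TCP) lies at the very end of the fingers, on their centre line; the grasp point (between the pads) lies robot.tcp_to_grasp behind it (robot.tcp_to_grasp is the distance from the TCP to the grasp point, in m); z points along the fingers, y is the line along which they close (so a half turn about z gives the same grasp; the last joint's range is limited). The gripper opens to 92 mm and grips with 3 to 60 N. Pads are 19 mm wide; open, the fingers measure 130 mm over their backs; the gripper's body (75 mm by 190 mm) begins 47 mm behind the grasp point.
Start: joints at [1.54, 0.501, -0.427, 1.55, 0.221, 1.138, -0.21], TCP at [0.188, -0.622, 0.227] pointing down, gripper open.
Joint ranges: [-2.88, 2.88], [-0.31, 2.03], [-1.54, 1.56], [0.2, 2.42], [-1.41, 4.55], [0.19, 2.02], [-2.57, 2.57]. Speed limits (rad/s): [2.57, 2.57, 3.14, 3.14, 3.14, 3.14, 3.14].

## Interface

Orientations are given as a unit quaternion [w, x, y, z].
In Python, from rig import observe, eyes, close_job, robot gives the robot as it stands.
- The arm moves only by the tool apply_moves, never from a script. Its argument "commands" is a list of rows, each a list of 3 entries, a list of its own where there are three numbers: the shift along the world's x, y, z each as a share of 30 mm, from -1 to 1, then the turn, a rotation vector about the world's x, y, z each as a share of 0.08 rad, from -1 to 1, then the opening, from -1 (shut) to 1 (fully open), so that 0 is half open. In form: [[[dx, dy, dz], [ax, ay, az], jaw], ...]. A call has 1 to 5 rows; each row shifts and turns the commanded pose from where the row before left it; what a row does not reach is not made up. A row lasts 1/10 s, in which the tool goes at most 50 mm and 8.59 degrees, less where a joint would pass 70% of its speed; a pose out of reach is approached as far as the arm can. A call with a number of a shift or a turn outside -1 to 1 is refused whole. A call with a gripper value outside its range is refused whole. The fingers move at their own pace and stop on an object; "force" is the grip in N (left out, the last holds). Time passes only in rows, so rows that do not move let the fingers close. It gives the time, the measured TCP pose, the force, the opening and the grip force at its end, in the units of the state.
- observe(): the state, without advancing time (a new reading comes with each control period).
- eyes.camera(name): name is "scene" or "top"; returns a dict with "pixels" (400x640x3 uint8, red, green, blue), "depth" (400x640 float32, m along the optical axis (not along the pixel's ray), 0 where there is no reading), "fx", "fy", "cx", "cy" (pixels), "dist" ([k1, k2, p1, p2, k3] as OpenCV has them; the pictures are not rectified), "R" (3x3) and "t" (3): a world point X has camera coordinates R X + t. Camera axes: x right, y down, z forward; pixel columns grow to the right and rows downward; lengths in m; the calibration is good to about 2 mm. A picture is of the moment at which its call begins.
- close_job(): hands the job in; it is judged then, once.
The state is a dict: "time": time; "joint_positions": joint angles; "joint_vel": joint speeds; "tau": joint torques, N m; "tool_pos": TCP position; "ee_rot": TCP orientation; "ft_force": force on the tool from outside, world axes, zero at the start; "moment": the same for the moment, N m; "finger_gap": opening from 0.0 (shut) to 1.0 (fully open); "grip_force": force on a finger pad.
Only numpy, scipy, OpenCV 4.12 (cv2) and the standard library are available. Lean on these libraries where they do the work, as an engineer would, in place of code of your own. Each camera call takes 0.05 s, during which the arm holds its last target. There are 200 camera calls.

## Working session

There is one attempt and no reset: what is moved stays moved. The work goes in short steps, Python scripts to look and compute and a tool call to move; the robot and the scene stay as the last step left them, time stands still between calls to the robot, and variables do not carry over. Pictures are saved under pics/ and viewed, at most 10 in all, crops included, and the job is handed in when it is done.

Besides the shell and the picture viewer there is one more tool, called after "Emit:" as name(argument=value, ...) on one line, values as JSON. apply_moves: Moves the arm, as the interface text tells. Its arguments: {"type":"object","properties":{"commands":{"type":"array"},"force":{"type":"number"}},"required":["commands"]}

```bash
mkdir -p pics; ls; python3 - <<'E'
from rig import observe, eyes, robot
import cv2,numpy as np
print(robot.tcp_to_grasp, observe())
for n in("scene","top"):
    c=eyes.camera(n); np.savez(f"pics/{n}0.npz",**c)
    cv2.imwrite(f"pics/{n}0.png",c["pixels"][:,:,::-1]); print(c["R"],c["t"],c["fx"],c["cx"],c["cy"],c["dist"])
E
```

```text
pics
0.0188 {'time': 0.0, 'joint_positions': array([ 1.54021888,  0.50185914, -0.42676773,  1.55143687,  0.2208296 ,
        1.1383155 , -0.21036189]), 'joint_vel': array([-0.00052434, -0.00071431,  0.00125237, -0.00036231,  0.00016431,
        0.00074584,  0.00015858]), 'tau': array([ 1.34033685e-04, -5.66589153e+01, -5.81640601e+00, -2.79108202e+01,
       -6.87350635e-02,  3.08271940e-02,  2.04144703e-04]), 'tool_pos': array([ 0.18795119, -0.62150166,  0.22567468]), 'ee_rot': array([-9.70544806e-04,  9.89232063e-01,  1.46352204e-01, -1.28406919e-04]), 'ft_force': array([-0.52462349, -1.39676717,  0.4365915 ]), 'moment': array([0.01618651, 0.00843963, 0.05290125]), 'grip_force': 0.0, 'finger_gap': 1.0000837333263468}
[[ 0.67786238  0.73487926  0.02133247]
 [ 0.46149147 -0.40273997 -0.79045945]
 [-0.57230082  0.54566748 -0.61214278]] [-0.34116906 -0.17394311  1.40558523] 491.8083685586819 328.6736277095162 201.55115433780506 [-0.07027372  0.          0.          0.          0.        ]
[[-0.02214795 -0.99962255 -0.01625523]
 [-0.98871568  0.02431003 -0.14781855]
 [ 0.14815792  0.01279792 -0.9888809 ]] [-0.01236446  0.52810753  0.87891222] 390.4209543617177 311.92805292341535 200.18054803129 [-0.04822577  0.          0.          0.          0.        ]
```

View pics/scene0.png

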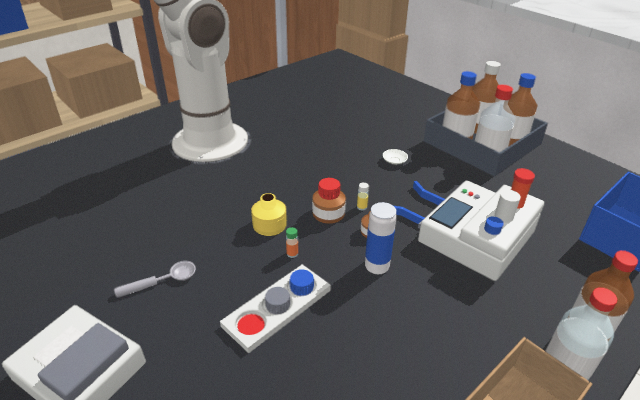

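View pics/top0.png

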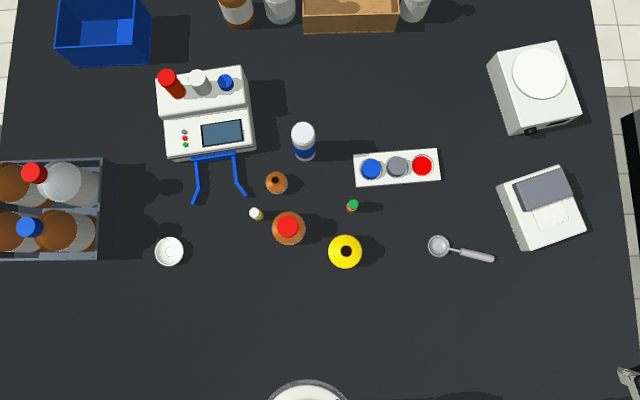

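The bottle with the red cap is at top (288,228) and scene (329,200). The yellow look-alike is at top (345,251) and the small amber one at (277,182). The vials are at (256,213) and (352,206), and the spray can is at (303,140). The red pad is at (422,165), in the right-hand rack. The blue bay opens toward the robot at about (215,180).

```bash
cat > h.py <<'E'
import cv2,numpy as np
def ray(c,uv,z):
    K=np.array([[c["fx"],0,c["cx"]],[0,c["fy"],c["cy"]],[0,0,1.]])
    p=cv2.undistortPoints(np.array(uv,float).reshape(-1,1,2),K,c["dist"].astype(float)).reshape(-1,2)
    d=np.c_[p,np.ones(len(p))]@c["R"]; o=-c["R"].T@c["t"]
    return o+d*((z-o[2])/d[:,2])[:,None]
def mask(c,lo,hi,box):
    h=cv2.cvtColor(c["pixels"],cv2.COLOR_RGB2HSV); m=cv2.inRange(h,lo,hi)
    if lo[0]==0 and hi[0]<10: m|=cv2.inRange(h,(172,)+lo[1:],(180,)+hi[1:])
    k=np.zeros_like(m); a,b,e,f=box; k[b:f,a:e]=m[b:f,a:e]; return k
def blob(m):
    cs,_=cv2.findContours(m,0,1); k=max(cs,key=cv2.contourArea); return cv2.minEnclosingCircle(k)[0],k[:,0]
E
python3 - <<'E'
from h import *
np.set_printoptions(precision=4,suppress=True)
T=dict(np.load("pics/top0.npz"));S=dict(np.load("pics/scene0.npz"))
def f(n,c,lo,hi,box,z):
    ce,k=blob(mask(c,lo,hi,box)); P=ray(c,k,z); (x,y),r=cv2.minEnclosingCircle(P[:,:2].astype(np.float32)); print(n,ce,x,y,'r',r,'ell',[round(float(v),4) for v in np.r_[P[:,:2].min(0),P[:,:2].max(0)]])
R=((0,140,120),(6,255,255))
f('cap T',T,*R,(270,205,310,250),.088)
f('cap S',S,*R,(310,170,350,192),.088)
f('pad T',T,*R,(405,150,440,185),.008)
f('pad S',S,*R,(230,305,270,345),.008)
f('vialR T',T,(40,90,40),(90,255,255),(340,195,365,220),.066)
f('vialL T',T,(0,0,150),(180,60,255),(245,203,265,222),.066)
f('can T',T,(0,0,150),(180,60,255),(285,115,322,150),.15)
f('yellow T',T,(20,120,100),(35,255,255),(320,225,370,275),.03)
f('small T',T,(5,80,60),(20,255,255),(262,168,292,198),.03)
f('bluecap T',T,(100,120,80),(125,255,255),(355,150,385,185),.034)
f('bottle T',T,(5,80,40),(20,255,255),(265,205,312,250),.048)
m=mask(T,(100,150,80),(125,255,255),(180,148,260,215))
ys,xs=np.nonzero(m);P=ray(T,np.c_[xs,ys],.02)[:,:2]
k=cv2.convexHull(P.astype(np.float32));k=cv2.approxPolyDP(k,.006,True)[:,0];print('bay hull',k)
for q in [(163,119),(257,120),(167,159),(256,150)]: pass
big=cv2.resize(T["pixels"][60:270,140:380],None,fx=3.3,fy=2.85,interpolation=2)
big=cv2.resize(T["pixels"][140:270,150:370],None,fx=3.6,fy=3.6,interpolation=2); cv2.imwrite("pics/c1.png",big[:,:,::-1])
for n,q in dict(small=(277,178),smallrim=(277,186),ye=(345,238)).items(): print(n,T["depth"][q[1],q[0]], ray(T,[q],.05))
d=T["depth"];ys,xs=np.mgrid[0:400,0:640]
K=np.array([[T["fx"],0,T["cx"]],[0,T["fy"],T["cy"]],[0,0,1.]])
p=cv2.undistortPoints(np.c_[xs.ravel(),ys.ravel()].astype(float).reshape(-1,1,2),K,T["dist"]).reshape(400,640,2)
W=(np.dstack([p,np.ones((400,640))])*d[...,None]-T["t"])@T["R"]
np.save("pics/W0.npy",W)
for n,b in dict(small=(262,168,292,198),yellow=(325,232,366,270),bottle=(270,208,308,248)).items():
    w=W[b[1]:b[3],b[0]:b[2]].reshape(-1,3);w=w[w[:,2]>.015];print(n,'zmax',np.percentile(w[:,2],99),w.min(0),w.max(0))
E
```

```text
cap T (287.0, 226.10000610351562) 0.46395647525787354 0.031172677874565125 r 0.02414904162287712 ell [0.4399, 0.0087, 0.4865, 0.0531]
cap S (328.5, 186.5) 0.47104132175445557 0.025852326303720474 r 0.03186250105500221 ell [0.4442, -0.0059, 0.5027, 0.0553]
pad T (421.5575866699219, 165.2801055908203) 0.6123512983322144 -0.29639214277267456 r 0.024406850337982178 ell [0.5881, -0.3201, 0.6362, -0.2724]
pad S (250.5, 324.5) 0.6148631572723389 -0.2961500585079193 r 0.023993927985429764 ell [0.5914, -0.3192, 0.6371, -0.2733]
vialR T (352.8928527832031, 203.73214721679688) 0.5131150484085083 -0.1181139349937439 r 0.012436439283192158 ell [0.5033, -0.1299, 0.5242, -0.1068]
vialL T (253.9262237548828, 212.17213439941406) 0.49931788444519043 0.10760065168142319 r 0.012213923037052155 ell [0.4881, 0.0961, 0.5112, 0.1191]
can T (301.0, 134.5) 0.6526525020599365 -0.006127543747425079 r 0.029556691646575928 ell [0.6254, -0.0337, 0.6804, 0.0152]
yellow T (344.5417175292969, 251.23663330078125) 0.4071062207221985 -0.09768719971179962 r 0.040275752544403076 ell [0.3682, -0.1365, 0.4471, -0.0591]
smal
[... 164 characters left out ...]
) 0.6010695099830627 -0.1667899638414383 r 0.024692941457033157 ell [0.5783, -0.1895, 0.6251, -0.1434]
bottle T (287.64508056640625, 227.3212432861328) 0.46422550082206726 0.03251893073320389 r 0.0392608568072319 ell [0.426, -0.0053, 0.5025, 0.0712]
bay hull [[0.6577 0.1647]
 [0.6456 0.2715]
 [0.5283 0.266 ]
 [0.5446 0.1321]]
small 0.91269344 [[0.5807 0.056  0.05  ]]
smallrim 0.92900455 [[0.5616 0.0562 0.05  ]]
ye 0.89117277 [[ 0.4367 -0.0986  0.05  ]]
small zmax 0.05590320498322142 [ 0.3917 -0.0364  0.0156] [0.5999 0.0872 0.947 ]
yellow zmax 0.08276735021122278 [ 0.3685 -0.1323  0.0164] [ 0.4439 -0.0364  0.947 ]
bottle zmax 0.9470026173790684 [ 0.3917 -0.0364  0.0157] [0.5006 0.071  0.947 ]
```

View pics/c1.png

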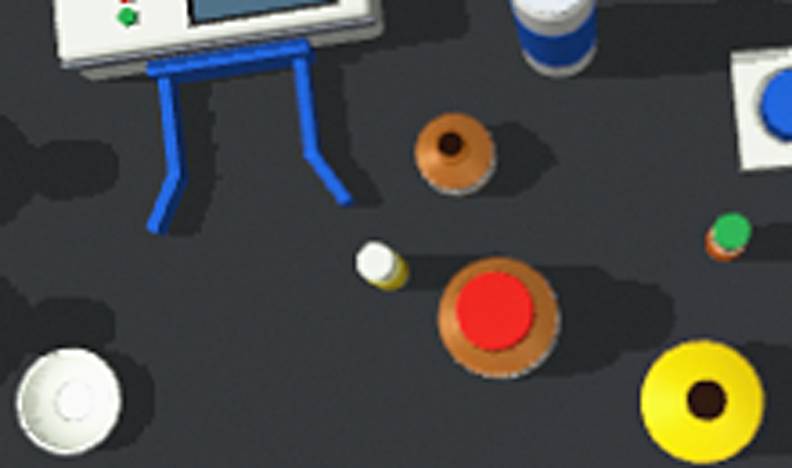

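The crop confirms the layout. The left vial (crop 380,265) stands between the bottle (497,315) and the bay's mouth, so I'll take the bottle round its near side. For the cap, the fingers should close along the rack's x. I'll approach now and turn the tool on the way.

Emit:
apply_moves(commands=[[[1,0.3,0],[0,0,0.6],1],[[1,0.3,0],[0,0,0.6],1],[[1,0.3,0],[0,0,0.6],1],[[1,0.3,0],[0,0,0.6],1],[[1,0.3,0],[0,0,0.6],1]])

```text
time: 0.6
tool_pos: [0.3391, -0.5764, 0.2262]
ee_rot: [-0.0, 0.964, 0.265, -0.0]
ft_force: [0.9, 0.3, -0.2]
finger_gap: 1.001
grip_force: 0.0
```

Emit:
apply_moves(commands=[[[1,0.3,0],[0,0,0.6],1],[[1,0.3,0],[0,0,0.6],1],[[1,0.3,0],[0,0,0.6],1],[[1,0.3,0],[0,0,0.6],1],[[0,1,0],[0,0,0.6],1]])

```text
time: 1.1
tool_pos: [0.462, -0.5105, 0.2251]
ee_rot: [-0.0, 0.925, 0.379, 0.001]
ft_force: [-0.3, 0.1, 0.3]
finger_gap: 0.998
grip_force: 0.0
```

Emit:
apply_moves(commands=[[[0,1,0],[0,0,0.6],1],[[0,1,0],[0,0,0.6],1],[[0,1,0],[0,0,0.6],1],[[0,1,0],[0,0,0.6],1],[[0,1,0],[0,0,0.6],1]])

```text
time: 1.6
tool_pos: [0.4578, -0.3598, 0.2263]
ee_rot: [-0.0, 0.874, 0.486, -0.0]
ft_force: [0.1, 0.1, 0.6]
finger_gap: 1.0
grip_force: 0.0
```

Emit:
apply_moves(commands=[[[0,1,0],[0,0,0.6],1],[[0,1,0],[0,0,0.6],1],[[0,1,0],[0,0,0.6],1],[[0,1,0],[0,0,0.6],1],[[0,1,0],[0,0,0.6],1]])

```text
time: 2.1
tool_pos: [0.4579, -0.2097, 0.2265]
ee_rot: [-0.0, 0.809, 0.587, -0.0]
ft_force: [0.6, -0.3, -0.5]
finger_gap: 1.0
grip_force: 0.0
```

Emit:
apply_moves(commands=[[[0,1,0],[0,0,0.6],1],[[0,1,0],[0,0,0.6],1],[[0,1,0],[0,0,0.6],1],[[0,1,0],[0,0,0.6],1],[[0,1,0],[0,0,0.6],1]])

```text
time: 2.6
tool_pos: [0.4581, -0.0587, 0.2268]
ee_rot: [0.0, 0.732, 0.681, 0.0]
ft_force: [0.7, 1.0, 0.6]
finger_gap: 0.996
grip_force: 0.0
```

Emit:
apply_moves(commands=[[[0.1,1,0],[0,0,0.6],1],[[0.1,1,0],[0,0,0.6],1],[[0,1,0],[0,0,0.6],1],[[0,0.04,-0.5],[0,0,0.2],1],[[0,0,-0.8],[0,0,0],1]])

```text
time: 3.1
tool_pos: [0.4653, 0.0322, 0.1883]
ee_rot: [0.001, 0.675, 0.737, 0.001]
ft_force: [0.2, -0.2, -0.9]
finger_gap: 1.002
grip_force: 0.0
```

```bash
python3 - <<'E'
from h import *; from rig import *
print(observe()["tool_pos"],observe()["joint_positions"])
c=eyes.camera("scene"); p=c["pixels"]; cv2.imwrite("pics/s1.png",cv2.resize(p[60:280,200:500],None,fx=2.5,fy=2.5)[:,:,::-1])
E
```

```text
[0.46533055 0.0322007  0.18832032] [ 0.72051397  0.32465466 -0.98263718  2.02509275  0.33250911  0.95518872
 -0.34545419]
```

View pics/s1.png

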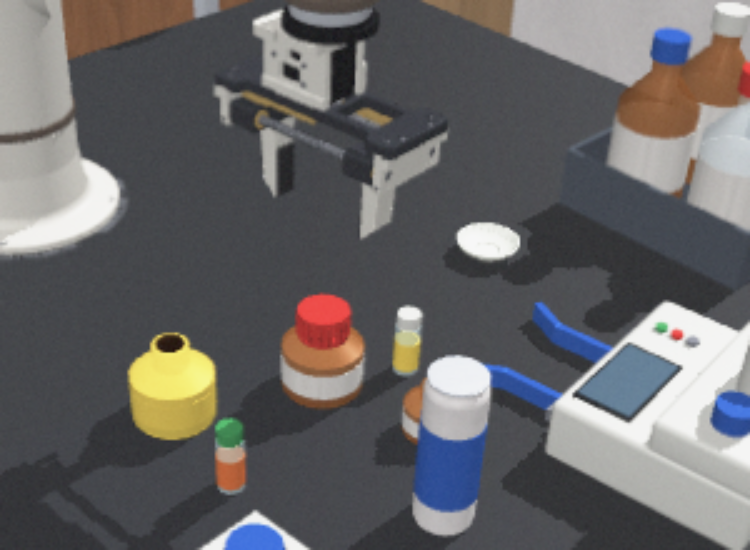

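The open gripper (crop 330,150) is straight above the red-capped bottle (322,350), with nothing in the way. I'll go down and grip gently.

Emit:
apply_moves(commands=[[[-0.04,0,-0.9],[0,0,0],1],[[0,0,-0.9],[0,0,0],1],[[0,0,-0.9],[0,0,0],1],[[0,0,-0.9],[0,0,0],1],[[0,0,-0.27],[0,0,0],1]])

```text
time: 3.65
tool_pos: [0.4609, 0.0299, 0.0695]
ee_rot: [-0.002, 0.677, 0.736, -0.002]
ft_force: [-0.2, 0.1, 0.2]
finger_gap: 1.001
grip_force: 0.0
```

Emit:
apply_moves(commands=[[[0,0,0],[0,0,0],0.3],[[0,0,0],[0,0,0],0.2],[[0,0,0],[0,0,0],0.1],[[0,0,0],[0,0,0],0.05],[[0,0,0],[0,0,0],0]], force=6)

```text
time: 4.15
tool_pos: [0.4637, 0.0299, 0.0724]
ee_rot: [0.001, 0.677, 0.736, 0.0]
ft_force: [1.0, 0.1, -1.1]
finger_gap: 0.615
grip_force: 0.0
```

Emit:
apply_moves(commands=[[[0,0,0],[0,0,0],-0.1],[[0,0,0],[0,0,0],-0.2],[[0,0,0],[0,0,0],-0.3],[[0,0,0],[0,0,0],-0.3],[[0,0,0],[0,0,0],-0.3]], force=6)

```text
time: 4.65
tool_pos: [0.4636, 0.0299, 0.072]
ee_rot: [0.0, 0.677, 0.736, 0.0]
ft_force: [0.1, -1.1, 5.2]
finger_gap: 0.523
grip_force: 6.0
```

Emit:
apply_moves(commands=[[[0,0,0.15],[0,0,0],-0.3],[[0,0,0.3],[0,0,0],-0.3],[[0,0,0.6],[0,0,0],-0.3],[[0,0,0.8],[0,0,0],-0.3],[[0,0,0.8],[0,0,0],-0.3]], force=8)

```text
time: 5.15
tool_pos: [0.462, 0.0304, 0.1519]
ee_rot: [-0.001, 0.677, 0.736, -0.001]
ft_force: [0.2, -0.4, -0.4]
finger_gap: 0.519
grip_force: 8.0
```

```bash
python3 - <<'E'
from h import *; from rig import *
s=observe();print(s["tool_pos"],s["finger_gap"])
c=eyes.camera("scene"); p=c["pixels"]; cv2.imwrite("pics/s2.png",cv2.resize(p[60:280,200:500],None,fx=2.5,fy=2.5)[:,:,::-1])
c=eyes.camera("top");np.savez("pics/top2.npz",**c)
ce,k=blob(mask(c,(0,140,120),(6,255,255),(405,150,440,185)));print(ray(c,[ce],.008))
E
```

```text
[0.4619846  0.0303594  0.15191815] 0.5193902820149724
[[ 0.61263311 -0.29631369  0.008     ]]
```

View pics/s2.png

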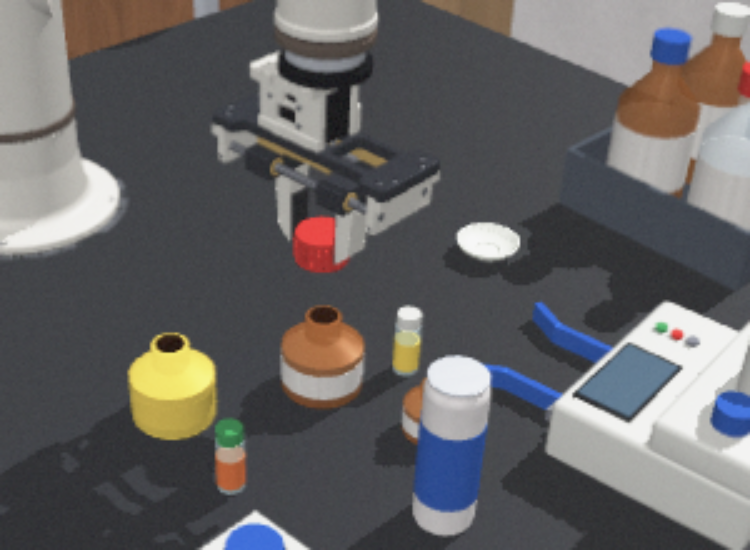

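The cap is held level between the fingers (crop 320,245). The open bottle still stands in place (322,355). Next I'll carry the cap over to the red pad.

Emit:
apply_moves(commands=[[[0.1,-0.3,0.7],[0,0,0],-0.3],[[0.3,-0.6,0.5],[0,0,0],-0.3],[[0.4,-0.9,0.3],[0,0,0],-0.3],[[0.4,-0.9,0],[0,0,0],-0.3],[[0.4,-0.9,0],[0,0,0],-0.3]])

```text
time: 5.75
tool_pos: [0.5108, -0.0791, 0.196]
ee_rot: [-0.0, 0.677, 0.736, -0.0]
ft_force: [0.8, 0.4, -0.1]
finger_gap: 0.518
grip_force: 8.0
```

Emit:
apply_moves(commands=[[[0.4,-0.9,0],[0,0,0],-0.3],[[0.4,-0.9,0],[0,0,0],-0.3],[[0.4,-0.9,0],[0,0,0],-0.3],[[0.4,-0.9,0],[0,0,0],-0.3],[[0.4,-0.9,0],[0,0,0],-0.3]])

```text
time: 6.25
tool_pos: [0.5705, -0.2138, 0.1951]
ee_rot: [-0.001, 0.677, 0.736, -0.0]
ft_force: [-0.5, 0.6, -0.1]
finger_gap: 0.523
grip_force: 8.0
```

Emit:
apply_moves(commands=[[[0.4,-0.9,0],[0,0,0],-0.3],[[0.4,-0.9,0],[0,0,0],-0.3],[[0.4,-0.7,0],[0,0,0],-0.3],[[0.1,-0.3,-0.3],[0,0,0],-0.3],[[0,0,0],[0,0,0],-0.3]])

```text
time: 6.75
tool_pos: [0.6083, -0.2977, 0.1843]
ee_rot: [-0.002, 0.678, 0.735, -0.001]
ft_force: [-0.3, -0.4, 0.1]
finger_gap: 0.522
grip_force: 8.0
```

Emit:
apply_moves(commands=[[[0.15,0,-0.8],[0,0,0],-0.3],[[0,0,-1],[0,0,0],-0.3],[[0,0,-1],[0,0,0],-0.3],[[0,0,-0.8],[0,0,0],-0.3],[[0,0,0],[0,0,0],-0.3]])

```text
time: 7.25
tool_pos: [0.6108, -0.2938, 0.0749]
ee_rot: [-0.004, 0.676, 0.737, -0.001]
ft_force: [-1.1, 0.3, -0.1]
finger_gap: 0.52
grip_force: 8.0
```

```bash
python3 - <<'E'
from h import *; from rig import *
s=observe();z=s["tool_pos"][2];print(s["tool_pos"],s["finger_gap"])
c=eyes.camera("scene"); p=c["pixels"]; cv2.imwrite("pics/s3.png",cv2.resize(p[240:380,180:360],None,fx=4,fy=4)[:,:,::-1])
c=eyes.camera("scene")
m=mask(c,(0,140,60),(6,255,255),(190,220,300,322));ce,k=blob(m)
P=ray(c,k,z-.012);print('rim-plane extents',P.min(0),P.max(0))
E
```

```text
[ 0.61084109 -0.29379726  0.07489519] 0.520165125421331
rim-plane extents [ 0.56729473 -0.31268623  0.06289519] [ 0.63030077 -0.28503597  0.06289519]
```

View pics/s3.png

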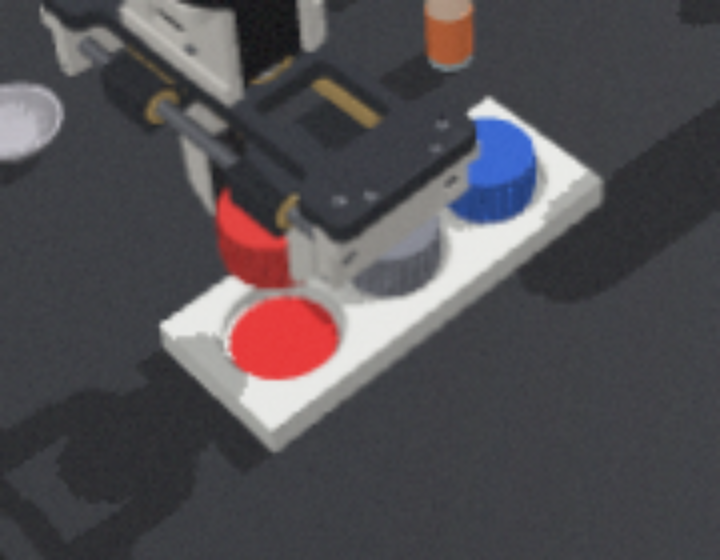

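The cap (crop 265,240) hangs just above and behind the pad (285,335). The grey cap (395,255) stays clear of the fingers. I'll let the arm settle before the final approach.

Emit:
apply_moves(commands=[[[0,0,-0.5],[0,0,0],-0.3],[[0,0,-0.4],[0,0,0],-0.3],[[0,0,0],[0,0,0],-0.3],[[0,0,0],[0,0,0],-0.3]])

```text
time: 7.75
tool_pos: [0.6143, -0.2968, 0.0518]
ee_rot: [-0.0, 0.677, 0.736, -0.0]
ft_force: [1.0, -0.3, -0.6]
finger_gap: 0.521
grip_force: 8.0
```

Emit:
apply_moves(commands=[[[-0.04,-0.03,-0.4],[0,0,0],-0.3],[[0,0,-0.4],[0,0,0],-0.3],[[0,0,-0.15],[0,0,0],-0.3],[[0,0,0],[0,0,0],-0.3],[[0,0,0],[0,0,0],-0.3]])

```text
time: 8.25
tool_pos: [0.6134, -0.2977, 0.0234]
ee_rot: [-0.0, 0.677, 0.736, 0.0]
ft_force: [0.4, 0.1, 0.3]
finger_gap: 0.521
grip_force: 8.0
```

Emit:
apply_moves(commands=[[[0,0,-0.04],[0,0,0],-0.3],[[0,0,0],[0,0,0],-0.3]])

```text
time: 8.45
tool_pos: [0.6136, -0.2979, 0.0228]
ee_rot: [0.0, 0.677, 0.736, 0.0]
ft_force: [0.6, 0.4, 0.8]
finger_gap: 0.517
grip_force: 8.0
```

Emit:
apply_moves(commands=[[[0,0,-0.03],[0,0,0],-0.3],[[0,0,0],[0,0,0],-0.3]])

```text
time: 8.65
tool_pos: [0.6134, -0.2979, 0.0216]
ee_rot: [0.0, 0.677, 0.736, -0.0]
ft_force: [0.3, 0.1, 0.7]
finger_gap: 0.521
grip_force: 8.0
```

Emit:
apply_moves(commands=[[[0,0,-0.04],[0,0,0],-0.3],[[0,0,0],[0,0,0],-0.3]])

```text
time: 8.85
tool_pos: [0.6134, -0.2978, 0.0203]
ee_rot: [0.0, 0.677, 0.736, 0.0]
ft_force: [0.7, -0.2, -0.7]
finger_gap: 0.523
grip_force: 8.0
```

Emit:
apply_moves(commands=[[[0,0,-0.02],[0,0,0],-0.3],[[0,0,0],[0,0,0],-0.3]])

```text
time: 9.05
tool_pos: [0.6134, -0.2979, 0.0201]
ee_rot: [0.0, 0.677, 0.736, -0.0]
ft_force: [-2.2, 0.6, 4.2]
finger_gap: 0.524
grip_force: 8.0
```

The wrist reads 4 N upward, so the cap is on the pad. I'll open gently and rise.

Emit:
apply_moves(commands=[[[0,0,0],[0,0,0],0.1],[[0,0,0],[0,0,0],0.2],[[0,0,0],[0,0,0],0.3],[[0,0,0],[0,0,0],0.35],[[0,0,0],[0,0,0],0.35]])

```text
time: 9.55
tool_pos: [0.6134, -0.2978, 0.0196]
ee_rot: [-0.0, 0.677, 0.736, 0.0]
ft_force: [1.3, 0.9, -0.4]
finger_gap: 0.673
grip_force: 0.0
```

Emit:
apply_moves(commands=[[[0,0,0.2],[0,0,0],0.35],[[0,0,0.5],[0,0,0],0.35],[[0,0,1],[0,0,0],0.35],[[0,0,1],[0,0,0],0.35],[[0,0,1],[0,0,0],0.35]])

```text
time: 10.05
tool_pos: [0.6137, -0.2977, 0.1333]
ee_rot: [0.0, 0.677, 0.736, 0.0]
ft_force: [1.0, -0.1, 0.7]
finger_gap: 0.677
grip_force: 0.0
```

Emit:
apply_moves(commands=[[[0,0,1],[0,0,-0.6],1],[[0,0.5,1],[0,0,-1],1],[[-0.4,0.9,0.5],[0,0,-1],1],[[-0.4,0.9,0],[0,0,-1],1],[[-0.4,0.9,0],[0,0,-1],1]])

```text
time: 10.55
tool_pos: [0.5777, -0.2007, 0.2082]
ee_rot: [0.001, 0.801, 0.598, 0.001]
ft_force: [-0.3, -0.1, -0.1]
finger_gap: 0.991
grip_force: 0.0
```

Emit:
apply_moves(commands=[[[-0.4,0.9,0],[0,0,-1],1],[[-0.4,0.9,0],[0,0,-1],1],[[-0.4,0.9,0],[0,0,-1],1],[[-0.4,0.9,0],[0,0,-1],1],[[-0.4,0.9,0],[0,0,-1],1]])

```text
time: 11.05
tool_pos: [0.5171, -0.0654, 0.2071]
ee_rot: [0.001, 0.904, 0.427, 0.001]
ft_force: [-0.5, 1.3, -0.2]
finger_gap: 1.001
grip_force: 0.0
```

Emit:
apply_moves(commands=[[[-0.4,0.9,0],[0,0,-1],1],[[-0.4,0.9,0],[0,0,-1],1],[[-0.4,0.9,0],[0,0,-1],1],[[-0.4,0.5,0],[0,0,-1],1],[[0,0,0],[0,0,-1],1]])

```text
time: 11.55
tool_pos: [0.4679, 0.0325, 0.2071]
ee_rot: [0.0, 0.97, 0.242, 0.0]
ft_force: [0.0, -0.2, 0.6]
finger_gap: 1.005
grip_force: 0.0
```

Emit:
apply_moves(commands=[[[0,0,0],[0,0,-1],1],[[0,0,0],[0,0,-1],1],[[0,0,0],[0,0,-1],1],[[0,0,0],[0,0,-1],1],[[0,0,0],[0,0,0],1]])

```text
time: 12.05
tool_pos: [0.4696, 0.0296, 0.2069]
ee_rot: [0.0, 0.997, 0.083, 0.001]
ft_force: [-0.2, 0.1, -0.4]
finger_gap: 0.997
grip_force: 0.0
```

```bash
python3 - <<'E'
from h import *; from rig import *
s=observe();print(s["tool_pos"],s["ee_rot"],s["joint_positions"])
S=eyes.camera("scene");p=S["pixels"]; cv2.imwrite("pics/s4.png",cv2.resize(p[110:360,200:500],None,fx=2.3,fy=2.3)[:,:,::-1])
T=eyes.camera("top");np.savez("pics/top4.npz",**T)
T0=dict(np.load("pics/top0.npz"))
for n,c in(("0",T0),("now",T)):
  for lo,hi,b,z in[((0,140,120),(6,255,255),(405,145,445,185),.036),((40,90,40),(90,255,255),(340,195,365,220),.066),((0,0,150),(180,60,255),(245,203,265,222),.066),((100,120,80),(125,255,255),(355,150,385,185),.034)]:
    try: print(n,ray(c,[blob(mask(c,lo,hi,b))[0]],z)[0,:2])
    except Exception as e: print(e)
E
```

```text
[0.4696282  0.02957734 0.2068974 ] [4.10185081e-04 9.96554471e-01 8.29354678e-02 8.52013859e-04] [ 0.49857954  0.23096625 -0.69677223  2.00156718  0.18055043  0.96764153
 -1.69265013]
0 [ 0.60604384 -0.28856473]
0 [ 0.51318789 -0.11808858]
0 [0.49926969 0.10776392]
0 [ 0.60108151 -0.16682116]
now [ 0.6079232  -0.29237056]
now [ 0.51371517 -0.11835232]
now [0.49963372 0.10644995]
now [ 0.60108151 -0.16682116]
```

View pics/s4.png

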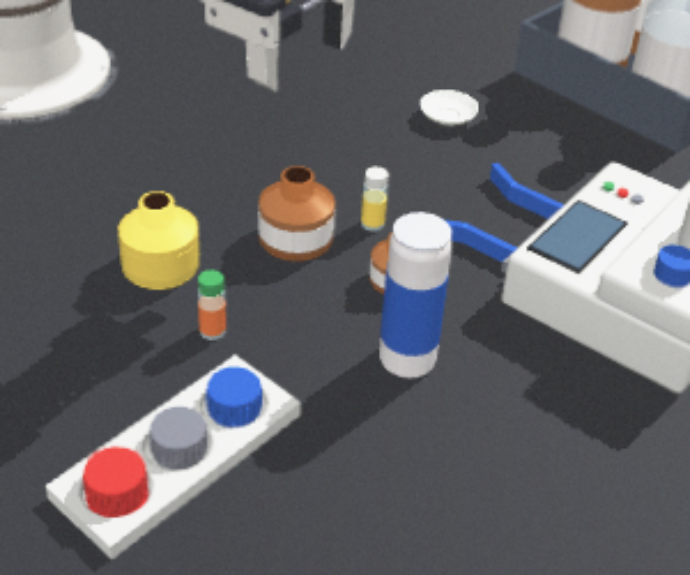

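The red cap sits in its well (crop 115,480), and the blue and grey caps, vials and can haven't moved. The open bottle is at (297,215). I'll refine the bay pose from both views before sliding.

```bash
python3 - <<'E'
from h import *; np.set_printoptions(precision=4,suppress=True)
for nm,box in(("top0",(180,148,260,215)),("scene0",(390,175,470,235))):
    c=dict(np.load(f"pics/{nm}.npz"))
    m=mask(c,(100,150,60),(125,255,255),box); v=c["pixels"].max(2)[m>0]; print(nm,np.percentile(v,[5,25,50,75,95]))
    ys,xs=np.nonzero(m); P=ray(c,np.c_[xs,ys],.02)[:,:2]
    o=np.array([.602,.2067]);a=.115;R=np.array([[np.cos(a),np.sin(a)],[-np.sin(a),np.cos(a)]])
    q=(P-o)@R.T*1000
    for xc in range(-65,50,10):
        s=q[abs(q[:,0]-xc)<5]
        for sg in(1,-1):
            t=s[(s[:,1]*sg>20)&(s[:,1]*sg<90)]
            if len(t)>1: print(xc,sg,len(t),t[:,1].min(),t[:,1].max())
    Pb=ray(c,np.c_[xs,ys],.03)[:,:2]; qb=(Pb-o)@R.T*1000
    for yc in(-30,-15,0,15,30):
        t=qb[(abs(qb[:,1]-yc)<5)]
        if len(t): print('back y',yc,'x',t[:,0].min(),t[:,0].max())
E
```

```text
top0 [ 78.45 100.   163.   224.   229.  ]
-65 1 20 54.56373021779017 69.61129880496561
-65 -1 14 -69.94025109894702 -58.18439708311574
-55 1 29 51.215536287016036 69.16540324920022
-55 -1 18 -65.9514576726476 -52.03191800701014
-45 1 31 42.75573799719276 63.39615872222613
-45 -1 22 -61.950659508705385 -45.85409082850459
-35 1 27 41.82717087964748 57.388914781496695
-35 -1 19 -55.79174195077983 -41.80933746011479
-25 1 25 40.89840767737173 54.03832235606272
-25 -1 20 -50.40980948038903 -39.65046831206165
-15 1 22 40.43394351370328 53.128478302811494
-15 -1 20 -51.481248911062835 -40.705100838372886
-5 1 22 41.492368289809114 54.21769048235179
-5 -1 21 -50.12138181173221 -39.32983827274443
5 1 22 41.02958685190734 53.764651384344766
5 -1 20 -51.19238654149393 -40.38368798676557
15 1 20 42.33213133070802 52.8585344071674
15 -1 20 -49.82373701762262 -38.999341220403366
25 1 24 41.409978457041305 54.416958232992876
25 -1 20 -50.894313960231514 -40.05240996719488
35 1 48 20.28880267853067 55.534868438266635
35 -1 42 -54.41608128592726 -21.504138057816213
45 1 62 20.05001318080055 60.034900
[... 602 characters left out ...]
67682
-25 1 28 26.947384969520144 54.74764169862673
-25 -1 32 -71.3347481726458 -40.25601304654108
-15 1 32 23.3646060363955 54.31223127013496
-15 -1 35 -69.77926743720549 -40.2268140111201
-5 1 32 23.091019801170745 54.09704418652242
-5 -1 35 -68.06512272484822 -40.19670675398164
5 1 34 24.58897509025811 55.337384227174425
5 -1 35 -67.90745600541595 -40.16570013611729
15 1 33 24.314861515663555 55.12330489920135
15 -1 35 -67.75039161923618 -40.13380261203921
25 1 34 24.04535239509479 54.70006859440374
25 -1 35 -67.67208038905264 -40.10102223771624
35 -1 9 -67.51589012936697 -43.18251705509536
back y 15 x -22.293587284637013 34.316503272834524
back y 30 x -47.01938292932878 35.40993499456258
```

Emit:
apply_moves(commands=[[[-0.18,0.07,-0.8],[0,0,-0.64],1],[[0,0,-1],[0,0,0],1],[[0,0,-0.9],[0,0,0],1],[[0,0,0],[0,0,0],1],[[0,0,0],[0,0,0],1]])

```text
time: 12.65
tool_pos: [0.4639, 0.0316, 0.1251]
ee_rot: [-0.0, 0.998, 0.058, -0.0]
ft_force: [0.6, 0.2, -0.5]
finger_gap: 1.0
grip_force: 0.0
```

```bash
python3 - <<'E'
from h import *; from rig import *
s=observe();print(s["tool_pos"],s["ee_rot"])
S=eyes.camera("scene");S0=dict(np.load("pics/scene0.npz"))
for c in(S0,S):
    ce,k=blob(mask(c,(5,80,40),(20,255,255),(305,195,352,225)));print(k.min(0),k.max(0),ray(c,[((k[:,0].min()+k[:,0].max())/2,207)],.04))
E
```

```text
[0.46391635 0.03164209 0.12510942] [-2.91013491e-04  9.98316065e-01  5.80072231e-02 -3.35267765e-04]
[312 195] [345 210] [[0.48520408 0.01499801 0.04      ]]
[312 195] [345 210] [[0.48520408 0.01499801 0.04      ]]
```

Emit:
apply_moves(commands=[[[0,0,-0.8],[0,0,0],1],[[0,0,-0.9],[0,0,0],1],[[0,0,-0.9],[0,0,0],1],[[0,0,-0.5],[0,0,0],1],[[0,0,-0.2],[0,0,0],1]])

```text
time: 13.2
tool_pos: [0.4646, 0.0312, 0.0259]
ee_rot: [0.0, 0.998, 0.057, 0.0]
ft_force: [0.2, -0.9, -0.2]
finger_gap: 0.999
grip_force: 0.0
```

Emit:
apply_moves(commands=[[[0,0,0],[0,0,0],0.9],[[0,0,0],[0,0,0],0.8],[[0,0,0],[0,0,0],0.75],[[0,0,0],[0,0,0],0.7],[[0,0,0],[0,0,0],0.66]], force=6)

```text
time: 13.7
tool_pos: [0.4649, 0.0324, 0.0266]
ee_rot: [-0.001, 0.998, 0.058, 0.001]
ft_force: [0.3, 3.3, 3.0]
finger_gap: 0.838
grip_force: 1.9
```

Emit:
apply_moves(commands=[[[0,0,0],[0,0,0],0.62],[[0,0,0],[0,0,0],0.55],[[0,0,0],[0,0,0],0.4],[[0,0,0],[0,0,0],0.4],[[0,0,0],[0,0,0],0.4]], force=10)

```text
time: 14.2
tool_pos: [0.4649, 0.0325, 0.0265]
ee_rot: [-0.001, 0.998, 0.058, 0.001]
ft_force: [-1.4, 3.2, 6.4]
finger_gap: 0.828
grip_force: 10.0
```

Emit:
apply_moves(commands=[[[-0.04,0.03,0],[0,0,0],0.4],[[-0.08,0.06,0],[0,0,0],0.4],[[-0.12,0.1,0],[0,0,0],0.4],[[-0.15,0.13,0],[0,0,0],0.4],[[-0.15,0.13,0],[0,0,0],0.4]])

```text
time: 14.7
tool_pos: [0.4496, 0.0432, 0.0265]
ee_rot: [0.001, 0.998, 0.056, 0.002]
ft_force: [3.5, -3.5, 7.0]
finger_gap: 0.826
grip_force: 10.0
```

Emit:
apply_moves(commands=[[[-0.16,0.13,0],[0,0,0],0.4],[[-0.16,0.14,0],[0,0,0],0.4],[[-0.12,0.17,0],[0,0,0],0.4],[[-0.08,0.19,0],[0,0,0],0.4],[[-0.04,0.2,0],[0,0,0],0.4]])

```text
time: 15.2
tool_pos: [0.4313, 0.0668, 0.0262]
ee_rot: [0.002, 0.998, 0.056, 0.0]
ft_force: [2.1, -7.6, 9.2]
finger_gap: 0.826
grip_force: 10.0
```

Emit:
apply_moves(commands=[[[0,0.2,0.01],[0,0,0],0.4],[[0,0.2,0],[0,0,0],0.4],[[0,0.2,0],[0,0,0],0.4],[[0,0.2,0],[0,0,0],0.4],[[0,0.2,0],[0,0,0],0.4]])

```text
time: 15.7
tool_pos: [0.4303, 0.096, 0.0262]
ee_rot: [0.003, 0.998, 0.056, -0.001]
ft_force: [-0.4, -8.9, 11.0]
finger_gap: 0.823
grip_force: 10.0
```

Emit:
apply_moves(commands=[[[0,0.2,0],[0,0,0],0.4],[[0,0.2,0],[0,0,0],0.4],[[0,0.2,0],[0,0,0],0.4],[[0,0.2,0],[0,0,0],0.4],[[0,0.2,0],[0,0,0],0.4]])

```text
time: 16.2
tool_pos: [0.4303, 0.1257, 0.0261]
ee_rot: [0.003, 0.998, 0.056, -0.001]
ft_force: [0.1, -7.5, 11.2]
finger_gap: 0.824
grip_force: 10.0
```

Emit:
apply_moves(commands=[[[0,0.2,0],[0,0,0],0.4],[[0,0.2,0],[0,0,0],0.4],[[0,0.2,0],[0,0,0],0.4],[[0,0.2,0],[0,0,0],0.4],[[0,0.2,0],[0,0,0],0.4]])

```text
time: 16.7
tool_pos: [0.4304, 0.1554, 0.0261]
ee_rot: [0.003, 0.998, 0.056, -0.001]
ft_force: [0.1, -8.0, 11.8]
finger_gap: 0.824
grip_force: 10.0
```

Emit:
apply_moves(commands=[[[0.04,0.2,0.01],[0,0,0],0.4],[[0.08,0.19,0],[0,0,0],0.4],[[0.11,0.17,0],[0,0,0],0.4],[[0.14,0.15,0],[0,0,0],0.4],[[0.17,0.13,0],[0,0,0],0.4]])

```text
time: 17.2
tool_pos: [0.4434, 0.1809, 0.0256]
ee_rot: [0.004, 0.998, 0.057, -0.004]
ft_force: [-7.2, -5.6, 13.2]
finger_gap: 0.821
grip_force: 10.0
```

Emit:
apply_moves(commands=[[[0.19,0.12,0],[0,0,0],0.4],[[0.2,0.1,0],[0,0,0],0.4],[[0.2,0.07,0],[0,0,0],0.4],[[0.2,0.04,0],[0,0,0],0.4],[[0.2,0.03,0],[0,0,0],0.4]])

```text
time: 17.7
tool_pos: [0.473, 0.194, 0.0255]
ee_rot: [0.002, 0.998, 0.057, -0.003]
ft_force: [-6.3, -1.9, 8.9]
finger_gap: 0.825
grip_force: 10.0
```

Emit:
apply_moves(commands=[[[0.2,0.03,0],[0,0,0],0.4],[[0.2,0.03,0],[0,0,0],0.4],[[0.2,0.03,0],[0,0,0],0.4],[[0.2,0.02,0],[0,0,0],0.4],[[0.2,0.02,0],[0,0,0],0.4]])

```text
time: 18.2
tool_pos: [0.5032, 0.1983, 0.0255]
ee_rot: [0.002, 0.998, 0.058, -0.003]
ft_force: [-5.6, 0.1, 5.5]
finger_gap: 0.827
grip_force: 10.0
```

Emit:
apply_moves(commands=[[[0.2,0.02,0],[0,0,0],0.4],[[0.17,0.02,0],[0,0,0],0.4],[[0.13,0.02,0],[0,0,0],0.4],[[0.08,0.01,0],[0,0,0],0.4],[[0.04,0,0],[0,0,0],0.4]])

```text
time: 18.7
tool_pos: [0.522, 0.2006, 0.0255]
ee_rot: [0.001, 0.998, 0.057, -0.003]
ft_force: [-5.5, 0.4, 5.5]
finger_gap: 0.827
grip_force: 10.0
```

```bash
python3 - <<'E'
from h import *; from rig import *
s=observe();print(s["tool_pos"],s["ee_rot"],s["joint_positions"])
a=eyes.camera("scene")["pixels"][150:290,320:500]; b=eyes.camera("top")["pixels"][100:240,150:330]
cv2.imwrite("pics/s5.png",np.hstack([cv2.resize(x,None,fx=2.2,fy=2.8) for x in(a,b)])[:,:,::-1])
E
```

```text
[0.52198726 0.20057699 0.02553037] [ 0.001415    0.99834261  0.05745023 -0.00308146] [-0.01234666  0.65132995 -0.51795175  1.90094668  0.47319512  0.71990275
 -2.26327751]
```

View pics/s5.png

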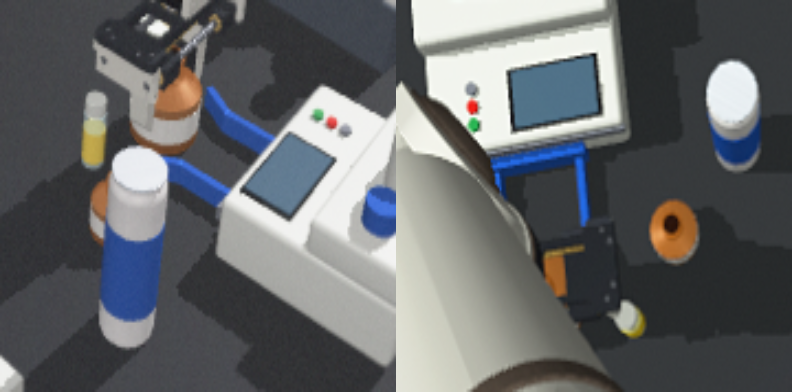

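The bottle is at the bay's mouth between the flares, and the left vial is still upright and clear. I'll push in, slowing near the end.

Emit:
apply_moves(commands=[[[0.06,0.01,0],[0,0,0],0.4],[[0.12,0.01,0],[0,0,0],0.4],[[0.17,0.02,0],[0,0,0],0.4],[[0.2,0.02,0],[0,0,0],0.4],[[0.2,0.03,0],[0,0,0],0.4]])

```text
time: 19.3
tool_pos: [0.5442, 0.2033, 0.0255]
ee_rot: [0.001, 0.998, 0.058, -0.003]
ft_force: [-5.9, -1.9, 8.1]
finger_gap: 0.825
grip_force: 10.0
```

Emit:
apply_moves(commands=[[[0.2,0.02,0],[0,0,0],0.4],[[0.2,0.02,0],[0,0,0],0.4],[[0.2,0.03,0],[0,0,0],0.4],[[0.2,0.02,0],[0,0,0],0.4],[[0.18,0.02,0],[0,0,0],0.4]])

```text
time: 19.8
tool_pos: [0.5738, 0.2068, 0.0255]
ee_rot: [0.001, 0.998, 0.058, -0.003]
ft_force: [-6.8, -1.1, 7.3]
finger_gap: 0.825
grip_force: 10.0
```

Emit:
apply_moves(commands=[[[0.16,0.02,0],[0,0,0],0.4],[[0.14,0.02,0],[0,0,0],0.4],[[0.12,0.01,0],[0,0,0],0.4],[[0.1,0.01,0],[0,0,0],0.4],[[0.08,0.01,0],[0,0,0],0.4]])

```text
time: 20.3
tool_pos: [0.5918, 0.2089, 0.0255]
ee_rot: [0.001, 0.998, 0.058, -0.003]
ft_force: [-6.1, -0.7, 7.2]
finger_gap: 0.824
grip_force: 10.0
```

Emit:
apply_moves(commands=[[[0.07,0.01,0],[0,0,0],0.4],[[0.07,0.01,0],[0,0,0],0.4],[[0.06,0.01,0],[0,0,0],0.4],[[0.05,0.01,0],[0,0,0],0.4]])

```text
time: 20.7
tool_pos: [0.5992, 0.21, 0.0255]
ee_rot: [0.001, 0.998, 0.058, -0.003]
ft_force: [-6.0, -1.2, 7.8]
finger_gap: 0.826
grip_force: 10.0
```

Emit:
apply_moves(commands=[[[0.05,0,0],[0,0,0],0.4],[[0.05,0,0],[0,0,0],0.4]])

```text
time: 20.9
tool_pos: [0.6022, 0.2103, 0.0255]
ee_rot: [0.001, 0.998, 0.058, -0.003]
ft_force: [-6.7, 0.8, 6.6]
finger_gap: 0.827
grip_force: 10.0
```

Emit:
apply_moves(commands=[[[0.05,0,0],[0,0,0],0.4],[[0.04,0.01,0],[0,0,0],0.4]])

```text
time: 21.1
tool_pos: [0.6045, 0.2105, 0.0255]
ee_rot: [0.001, 0.998, 0.058, -0.004]
ft_force: [-9.4, -1.8, 11.3]
finger_gap: 0.824
grip_force: 10.0
```

Emit:
apply_moves(commands=[[[0.04,0,0],[0,0,0],0.4],[[0,0,0],[0,0,0],0.4]])

```text
time: 21.3
tool_pos: [0.6047, 0.2105, 0.0254]
ee_rot: [0.002, 0.998, 0.058, -0.004]
ft_force: [-9.6, -1.4, 8.9]
finger_gap: 0.825
grip_force: 10.0
```

Emit:
apply_moves(commands=[[[0.05,0,0],[0,0,0],0.4],[[0.05,0,0],[0,0,0],0.4],[[0,0,0],[0,0,0],0.4]])

```text
time: 21.6
tool_pos: [0.6063, 0.2107, 0.0246]
ee_rot: [0.002, 0.998, 0.058, -0.006]
ft_force: [-10.1, -1.0, 8.1]
finger_gap: 0.827
grip_force: 10.0
```

The pushing force has levelled off at about 10 N at the expected position, so the bottle should be home. I'll release evenly, rise and check.

Emit:
apply_moves(commands=[[[0,0,0],[0,0,0],0.65],[[0,0,0],[0,0,0],0.75],[[0,0,0],[0,0,0],0.9],[[0,0,0],[0,0,0],1],[[0,0,0],[0,0,0],1]])

```text
time: 22.1
tool_pos: [0.6129, 0.2108, 0.0261]
ee_rot: [0.0, 0.998, 0.057, -0.0]
ft_force: [0.7, -0.1, -0.7]
finger_gap: 0.997
grip_force: 0.0
```

Emit:
apply_moves(commands=[[[0,0,0.1],[0,0,0],1],[[0,0,0.3],[0,0,0],1],[[0,0,0.7],[0,0,0],1],[[0,0,1],[0,0,0],1],[[0,0,1],[0,0,0],1]])

```text
time: 22.6
tool_pos: [0.6126, 0.2113, 0.1208]
ee_rot: [-0.0, 0.998, 0.057, -0.0]
ft_force: [0.7, 0.3, 0.3]
finger_gap: 1.003
grip_force: 0.0
```

Emit:
apply_moves(commands=[[[0,0,1],[0,0,0],1],[[-0.5,0,1],[0,0,0],1],[[-1,-0.3,0.5],[0,0,0.5],1],[[-1,-0.3,0],[0,0,0.5],1],[[-1,-0.3,0],[0,0,0.5],1]])

```text
time: 23.1
tool_pos: [0.5072, 0.1844, 0.1959]
ee_rot: [0.0, 0.993, 0.118, 0.001]
ft_force: [0.3, -0.4, -0.3]
finger_gap: 1.0
grip_force: 0.0
```

Emit:
apply_moves(commands=[[[-1,-1,0],[0,0,0.5],1],[[-0.5,-1,0],[0,0,0.5],1],[[0,-1,0],[0,0,0.5],1],[[0,-1,0],[0,0,0.5],1],[[0,-1,0],[0,0,0.5],1]])

```text
time: 23.6
tool_pos: [0.4628, 0.0332, 0.1954]
ee_rot: [0.001, 0.976, 0.217, 0.001]
ft_force: [0.1, 1.8, 0.1]
finger_gap: 0.998
grip_force: 0.0
```

Emit:
apply_moves(commands=[[[0,-1,0],[0,0,0.5],1],[[0,-1,0],[0,0,0.5],1],[[0,-1,0],[0,0,0.5],1],[[0,-1,0],[0,0,0.5],1],[[0,0,0],[0,0,0],1]])

```text
time: 24.1
tool_pos: [0.4626, -0.0904, 0.1949]
ee_rot: [0.001, 0.957, 0.29, -0.0]
ft_force: [0.2, 1.1, -0.3]
finger_gap: 1.003
grip_force: 0.0
```

```bash
python3 - <<'E'
from h import *; from rig import *
np.set_printoptions(precision=4,suppress=True)
S=eyes.camera("scene");T=eyes.camera("top");np.savez("pics/top6.npz",**T);np.savez("pics/scene6.npz",**S)
a=S["pixels"][150:290,340:520]; b=T["pixels"][100:240,150:330]
cv2.imwrite("pics/s6.png",np.hstack([cv2.resize(x,None,fx=2.2,fy=2.8) for x in(a,b)])[:,:,::-1])
ce,k=blob(mask(T,(5,80,40),(20,255,255),(190,145,250,205)));P=ray(T,k,.048)
o=np.array([.6027,.2098]);A=.115;R=np.array([[np.cos(A),np.sin(A)],[-np.sin(A),np.cos(A)]])
q=(P[:,:2]-o)@R.T*1000;print('bottle ext in bay',q.min(0),q.max(0),cv2.minEnclosingCircle(q.astype(np.float32)))
E
```

```text
bottle ext in bay [-37.8032 -38.1686] [36.8097 36.704 ] ((-0.3959434926509857, -1.1862798929214478), 38.73626708984375)
```

View pics/s6.png

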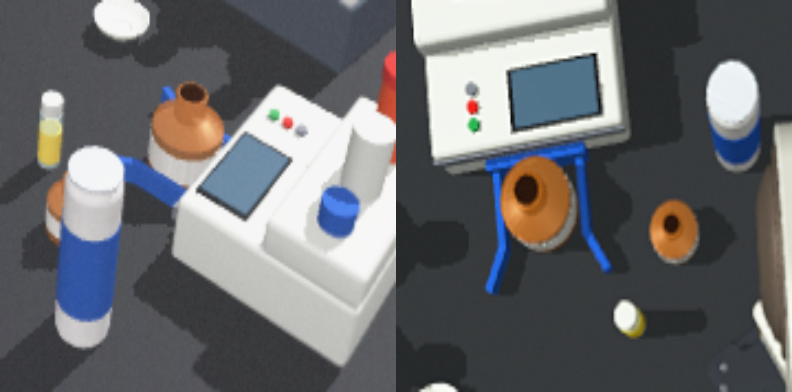

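The bottle stands upright between the guides at about bay (-0.4, -1.2) mm by estimate, and the vials, can and small bottle are undisturbed. At 10 N of grip the fingers may have slipped. To make sure it's home, I'll nudge it low from behind with shut fingers.

Emit:
apply_moves(commands=[[[0.2,0.96,0],[0,0,-1],-1],[[0.2,0.96,0],[0,0,-1],-1],[[0.2,0.96,0],[0,0,-1],-1],[[0.2,0.96,0],[0,0,-1],-1],[[0.2,0.96,0],[0,0,-1],-1]])

```text
time: 24.7
tool_pos: [0.4927, 0.0612, 0.1949]
ee_rot: [-0.0, 0.995, 0.097, 0.0]
ft_force: [1.2, -0.4, -0.1]
finger_gap: 0.613
grip_force: 0.0
```

Emit:
apply_moves(commands=[[[0.2,0.96,0],[0,0,-0.9],-1],[[0.2,0.96,0],[0,0,0],-1],[[0.2,0.96,0],[0,0,0],-1],[[0.2,0.96,0],[0,0,0],-1],[[0.2,0.96,0],[0,0,0],-1]])

```text
time: 25.2
tool_pos: [0.5221, 0.2053, 0.1949]
ee_rot: [-0.0, 0.998, 0.062, 0.0]
ft_force: [1.6, -0.0, 0.3]
finger_gap: 0.177
grip_force: 0.0
```

Emit:
apply_moves(commands=[[[0,0,0],[0,0,0],-1],[[0,0,0],[0,0,0],-1],[[0,0,0],[0,0,0],-1]])

```text
time: 25.5
tool_pos: [0.5223, 0.2018, 0.1943]
ee_rot: [0.0, 0.998, 0.061, -0.0]
ft_force: [-0.4, -1.0, 0.2]
finger_gap: 0.003
grip_force: 0.0
```

Emit:
apply_moves(commands=[[[0,-0.07,-1],[0,0,0],-1],[[0,0,-1],[0,0,0],-1],[[0,0,-1],[0,0,0],-1],[[0,0,-1],[0,0,0],-1],[[0,0,-0.7],[0,0,0],-1]])

```text
time: 26.0
tool_pos: [0.522, 0.198, 0.0515]
ee_rot: [0.001, 0.998, 0.06, -0.001]
ft_force: [0.4, 0.2, -1.6]
finger_gap: 0.004
grip_force: 0.0
```

Emit:
apply_moves(commands=[[[0,0,-0.6],[0,0,0],-1],[[0,0,-0.25],[0,0,0],-1],[[0,0,0],[0,0,0],-1],[[0,0,0],[0,0,0],-1]])

```text
time: 26.4
tool_pos: [0.5234, 0.1999, 0.0286]
ee_rot: [-0.0, 0.998, 0.061, 0.0]
ft_force: [0.2, 0.5, 0.9]
finger_gap: -0.002
grip_force: 0.0
```

Emit:
apply_moves(commands=[[[0.12,0.01,0],[0,0,0],-1],[[0.15,0.02,0],[0,0,0],-1],[[0.15,0.02,0],[0,0,0],-1],[[0.12,0.02,0],[0,0,0],-1],[[0.06,0,0],[0,0,0],-1]])

```text
time: 26.9
tool_pos: [0.5415, 0.2024, 0.028]
ee_rot: [-0.0, 0.998, 0.061, 0.0]
ft_force: [-0.4, -0.5, -0.6]
finger_gap: 0.003
grip_force: 0.0
```

Emit:
apply_moves(commands=[[[0.06,0.01,0],[0,0,0],-1],[[0.06,0.01,0],[0,0,0],-1],[[0.06,0.01,0],[0,0,0],-1]])

```text
time: 27.2
tool_pos: [0.5461, 0.2032, 0.0277]
ee_rot: [0.0, 0.998, 0.061, -0.0]
ft_force: [0.5, 0.7, -1.2]
finger_gap: 0.007
grip_force: 0.0
```

Still free. I'll go on slowly until contact.

Emit:
apply_moves(commands=[[[0.06,0.01,0],[0,0,0],-1],[[0.06,0.01,0],[0,0,0],-1],[[0,0,0],[0,0,0],-1]])

```text
time: 27.5
tool_pos: [0.55, 0.2038, 0.0278]
ee_rot: [-0.0, 0.998, 0.061, 0.0]
ft_force: [-1.0, -0.3, -0.2]
finger_gap: 0.008
grip_force: 0.0
```

Emit:
apply_moves(commands=[[[0.06,0.01,0],[0,0,0],-1],[[0.06,0,0],[0,0,0],-1],[[0,0,0],[0,0,0],-1]])

```text
time: 27.8
tool_pos: [0.5537, 0.204, 0.0279]
ee_rot: [-0.0, 0.998, 0.061, 0.0]
ft_force: [0.3, -0.2, 0.6]
finger_gap: 0.006
grip_force: 0.0
```

Emit:
apply_moves(commands=[[[0.05,0.01,0],[0,0,0],-1],[[0.05,0,0],[0,0,0],-1],[[0,0,0],[0,0,0],-1]])

```text
time: 28.1
tool_pos: [0.5562, 0.2044, 0.0277]
ee_rot: [0.0, 0.998, 0.061, -0.0]
ft_force: [-1.2, 0.1, -0.1]
finger_gap: 0.006
grip_force: 0.4
```

Emit:
apply_moves(commands=[[[0.05,0,0],[0,0,0],-1],[[0.05,0.01,0],[0,0,0],-1],[[0,0,0],[0,0,0],-1]])

```text
time: 28.4
tool_pos: [0.5563, 0.2044, 0.0273]
ee_rot: [0.001, 0.998, 0.062, -0.003]
ft_force: [-7.8, -1.2, 6.0]
finger_gap: 0.006
grip_force: 4.0
```

Emit:
apply_moves(commands=[[[0.05,0,0],[0,0,0],-1],[[0.05,0.01,0],[0,0,0],-1],[[0,0,0],[0,0,0],-1]])

```text
time: 28.7
tool_pos: [0.5566, 0.2045, 0.027]
ee_rot: [0.002, 0.998, 0.062, -0.005]
ft_force: [-13.8, -2.2, 11.0]
finger_gap: 0.009
grip_force: 7.3
```

Now it stalls firmly: the force climbs to 14 N with about 0.4 mm of travel, so the bottle is against the backstop. I'll back straight out and up.

Emit:
apply_moves(commands=[[[-0.1,-0.01,0],[0,0,0],-1],[[-0.2,-0.02,0],[0,0,0],-1],[[-0.4,-0.04,0],[0,0,0],-1],[[-0.5,-0.05,0],[0,0,0],-1],[[-0.3,-0.03,0.3],[0,0,0],-1]])

```text
time: 29.2
tool_pos: [0.5152, 0.1998, 0.0362]
ee_rot: [0.0, 0.998, 0.061, -0.001]
ft_force: [-0.6, -0.3, 0.5]
finger_gap: 0.005
grip_force: 0.0
```

Emit:
apply_moves(commands=[[[0,0,0.7],[0,0,0],-1],[[0,0,1],[0,0,0],-1],[[0,0,1],[0,0,0],-1],[[0,0,1],[0,0,0],-1],[[0,0,1],[0,0,0],-1]])

```text
time: 29.7
tool_pos: [0.5173, 0.2005, 0.1799]
ee_rot: [0.0, 0.998, 0.061, 0.001]
ft_force: [0.4, 0.0, -0.9]
finger_gap: 0.006
grip_force: 0.0
```

Emit:
apply_moves(commands=[[[-0.6,-1,0.3],[0,0,0.5],-1],[[-0.6,-1,0],[0,0,0.5],-1],[[-0.3,-1,0],[0,0,0.5],-1],[[0,-1,0],[0,0,0.5],-1],[[0,-1,0],[0,0,0.5],-1]])

```text
time: 30.2
tool_pos: [0.4721, 0.0492, 0.1878]
ee_rot: [0.001, 0.987, 0.162, 0.001]
ft_force: [0.3, -0.5, -0.7]
finger_gap: 0.006
grip_force: 0.0
```

Emit:
apply_moves(commands=[[[0,-1,0],[0,0,0.5],-1],[[0,-1,0],[0,0,0.5],-1],[[0,-0.5,0],[0,0,0],-1],[[0,0,0],[0,0,0],-1],[[0,0,0],[0,0,0],-1]])

```text
time: 30.7
tool_pos: [0.4725, -0.024, 0.1874]
ee_rot: [0.0, 0.98, 0.2, 0.001]
ft_force: [-0.6, -0.2, -0.6]
finger_gap: 0.008
grip_force: 0.0
```

```bash
python3 - <<'E'
from h import *; from rig import *
S=eyes.camera("scene");T=eyes.camera("top")
o=np.array([.6027,.2098]);A=.115;R=np.array([[np.cos(A),np.sin(A)],[-np.sin(A),np.cos(A)]])
P=ray(T,blob(mask(T,(5,80,40),(20,255,255),(190,145,250,205)))[1],.048)
print(cv2.minEnclosingCircle(((P[:,:2]-o)@R.T*1000).astype(np.float32)))
cv2.imwrite("pics/s7.png",S["pixels"][:,:,::-1])
E
```

```text
((-0.3959434926509857, -1.1862798929214478), 38.73626708984375)
```

View pics/s7.png

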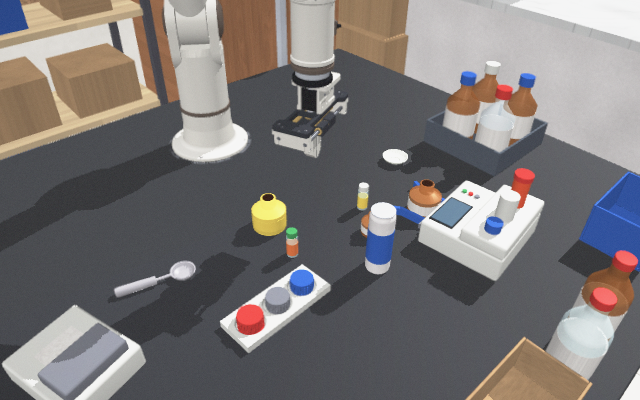

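The bottle is home in the bay (425,197) and hasn't shifted since the nudge. The red cap is in its well (250,318), everything else is in place, and the arm is clear.

```bash
python3 -c "
from rig import close_job; print(close_job())"
```

```text
the job is handed in; nothing more can be done
None
```

The job is handed in: the red cap is open side down on the red pad, and the open bottle is fully home against the bay's backstop; nothing else was seen to move in the camera images.

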